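Set up a turned pin for its silhouette picture

TASK

Set up the turned pin for its silhouette picture: lay it on its side in the two V-blocks of the black inspection stand, its body resting in both Vs and its flange hanging free just outside one of them (either way round), set down rather than dropped, and let go of it. Then grip the bar of the white flap behind it, swing the flap up off its rear stop to the upright point where it balances, and finish the program there still gripping the bar, since the flap has no catch and must not be let drop back or over to the front. Leave the tape roll, the caliper, the cutters and the white locating block where they are.

Things in the scene. Friction and masses are not known exactly. Their poses are not given: they have to be found in the camera images.
- pin: Turned steel pin, 132 mm long, about 0.25 kg, standing upright on its flange, right of the stand. Origin: centre of the flange's outer face (on the worktop at the start); z runs along the pin to the nose: flange 36 mm diameter from 0 to 8 mm, plain body 22 mm diameter from 8 to 118 mm, nose 14 mm diameter from 118 to 132 mm. A tall black measuring machine stands behind it.
- pin_mid (a point): Point on the pin's axis at the middle of its 22 mm body, 63 mm from the flange's outer face; axes as pin.
- stand: Black inspection stand, fixed. Origin on the worktop under the cradle's middle; x points away from the robot to the flap, y left along cradle and hinge, z up. Base plate x -30 to 92, y -90 to 90 mm, top at z 12 mm. Two steel V-blocks, x -22 to 22 mm, y -44 to -28 and 28 to 44 mm, tops at z 54 mm. Hinge brackets at y -84 to -79 and 79 to 84 mm, x 42 to 98 mm, up to z 50 mm.
- cradle (a point): Middle of the cradle, 57 mm above the worktop: where pin_mid lies when the pin is seated, its axis along the stand's y. Axes as stand. Each block's 90 degree V runs along y, its bottom at x 0, z 41 mm. Between the blocks 56 mm are free for fingers, down to the base plate. The pin may lie up to 10 mm off along y before its flange meets a block.
- flap_hinge (a point): Middle of the flap's hinge line, 70 mm behind the cradle (stand x = 70 mm), 26 mm above the worktop; the hinge runs along the stand's y. Axes as stand. Behind the stand lies a low white clamp jig; its red lever, right of the bar, stands 158 mm high.
- flap_bar (a point): Centre of the flap's lifting bar, 130 mm from the hinge line; turns with the flap. The bar is round, 11 mm thick with its black sleeve, 100 mm long, parallel to the hinge, on two arms at y -48 and 48 mm (88 mm free between them). The frame's top edge lies 34 mm below the bar's axis. The bar may roll between the fingers as the flap swings.
- flap (a joint): Angle of the flap (rad), a white plate in a black frame 154 mm wide, 10 mm thick, 0.3 kg. 0 = leaning 0.70 rad back, away from the robot, on its rear stop (the start); grows as it swings up towards the robot; 0.70 = upright, bar straight above the hinge: the balance point; 1.40 = front stop, over the pin. Almost no friction: let go anywhere but at 0.70, it falls to the nearer stop.
- tape_roll: Roll of amber tape lying flat, 60 mm diameter, 12 mm high, at the right behind the stand; leave it alone.
- slide_gauge: Digital caliper lying flat, 228 mm long, at the far right; leave it alone.
- side_cutters: Red-handled cutters lying flat, 117 mm long, right of the pin; leave them alone.
- locating_block: White locating block, 30 x 30 mm, 36 mm high with its peg, behind the pin; leave it alone.
There are look-alikes about, which are no part of the job. Several things have the shape of the pin; the one meant has the colours described above.

How it is judged:
By the outcome, as a careful person would: the job done as asked, in the order asked, and still so for the second after the job is handed in, while the arm keeps its last pose, push and grip.
It also fails if it takes over 51 s, if anything falls off the work surface, if the arm or the gripper's body presses on something with over 40 N, if the wrist force passes 120 N, or if a joint passes its speed limit or range.

ROBOT

A 6-joint arm with a two-finger parallel gripper is mounted at the origin on a cart in front of the work surface, level with it; the furniture and walls round the work are solid. World frame = base frame: x ahead of the robot, y to its left, z up, the work surface at z = 0. Lengths are in m, angles in degrees, forces in N, time in s.
With the tool pointing down it reaches from about 0.25 to 0.725 m from the base axis. Payload 9.7 kg.
Tool frame: the origin (TCP) lies midway between the tips of the shut fingers; the grasp point (between the pads) lies 19 mm behind it; z points along the fingers, y is the line along which they close (so a half turn about z gives the same grasp; the last joint's range is limited). The gripper opens to 85 mm and grips with 20 to 120 N. Pads are 22 mm wide; open, the fingers measure 114 mm over their backs; the gripper's body (76 mm by 85 mm) begins 54 mm behind the grasp point. The pads swing forward as they close: fully open they stand 13 mm farther back than shut.
Start: joints at [73.797, 4.979, 10.078, 95.1, 0, 90], TCP at [0.153, 0.528, 0.231] pointing down, gripper open.
Joint ranges: [-179.16, 179.16], [-48.56, 103.87], [-65.8, 70.77], [-126.05, 130.52], [-82.76, 87.17], [-180, 180]. Speed limits (degrees/s): [127.2, 127.2, 147.25, 180, 180, 180].

INTERFACE

Orientations are given as [roll, pitch, yaw] about the fixed x, y, z axes, in that order (R = Rz(yaw) Ry(pitch) Rx(roll)).
In Python, from workcell import * gives the robot as it stands.
- The arm moves only by the tool servo_tool, never from a script. Its argument "moves" is a list of rows, each a list of 4 numbers: the shift along the world's x, y, z in cm, then the turn about the world's z in rad. A call has 1 to 20 rows; each row is the pose to reach, as a shift and turn from the pose commanded when the call began; what a row does not reach only later rows make up. A row lasts 1/12 s, in which the tool goes at most 41.7 mm and 7.16 degrees, less where a joint would pass 70% of its speed; a pose out of reach is approached as far as the arm can. A call with a gripper value outside its range is refused whole. "claw" is the closure, from 0 (fully open) to 1 (shut), set as the call begins (left out, the last holds). The fingers move at their own pace and stop on an object; "force" is the grip in N (left out, the last holds). Time passes only in rows, so rows that repeat a pose let the fingers close. It gives the time, the measured TCP pose, the force, the opening and the grip force at its end, in the units of the state.
- get_obs(): the state, without advancing time (a new reading comes with each control period).
- camera(name): name is "scene" or "side" or "wrist"; returns the picture (480x640x3 uint8, red, green, blue); there is no depth.
- get_calibration(name): a dict with "fx", "fy", "cx", "cy" (pixels), "rvec" (rotation vector, rad) and "tvec" (3), from world to camera coordinates, as OpenCV has them; the wrist camera has in their place "tool_from_camera" (4x4, takes a point from camera to tool coordinates, whose origin is the TCP and whose axes are the flange's). Camera axes: x right, y down, z forward; pixel columns grow to the right and rows downward; lengths in m; the calibration is good to about 2 mm. The wrist camera is an equidistant fisheye: a pixel r from the principal point sees the ray r / f radians off the axis. A picture is of the moment at which its call begins: read the wrist's pose just before it. get_calibration takes no time and is no camera call.
- job_done(): hands the job in; it is judged then, once.
The state is a dict: "time": time; "q": joint angles; "qd": joint speeds; "joint_efforts": joint torques, N m; "ee_pos": TCP position; "tcp_rot": TCP orientation; "wrist_force": force on the tool from outside, world axes, zero at the start; "torque": the same for the moment, N m; "opening": finger opening in m; "grasp_force": force on a finger pad.
Only numpy, scipy, OpenCV 4.12 (cv2) and the standard library are available. Lean on these libraries where they do the work, as an engineer would, in place of code of your own. Each camera call takes 0.05 s, during which the arm holds its last target. There are 200 camera calls.

## Working session

There is one attempt and no reset: what is moved stays moved. The work goes in short steps, Python scripts to look and compute and a tool call to move; the robot and the scene stay as the last step left them, time stands still between calls to the robot, and variables do not carry over. Pictures are saved under pics/ and viewed, at most 10 in all, crops included, and the job is handed in when it is done.

Besides the shell and the picture viewer there is one more tool, called after "Request:" as a command line: name --pt "numbers of a row" for each row, then --argument value for the rest. servo_tool: Moves the arm, as the interface text tells. Its arguments: {"type":"object","properties":{"moves":{"type":"array","items":{"type":"array","items":{"type":"number"}}},"claw":{"type":"number"},"force":{"type":"number"}},"required":["moves"]}

```bash
ls; mkdir -p pics; python3 - <<'E'
from workcell import *
import cv2
for n in ["scene","side"]:
    im=camera(n); cv2.imwrite(f"pics/{n}0.png",im[:,:,::-1]); print(n,get_calibration(n))
o=get_obs(); cv2.imwrite("pics/wrist0.png",camera("wrist")[:,:,::-1]); print(o,get_calibration("wrist"))
E
```

```text
pics
scene {'fx': 618.7330859084359, 'fy': 618.7330859084359, 'cx': 320.3688668748604, 'cy': 240.76655349294126, 'rvec': array([ 2.10042886, -0.69827569,  0.38582589]), 'tvec': array([-0.53912879,  0.16554779,  1.41897918])}
side {'fx': 612.7659675836909, 'fy': 612.7659675836909, 'cx': 318.61337655435193, 'cy': 242.24048379438904, 'rvec': array([ 1.14412951,  2.01405265, -1.18493214]), 'tvec': array([ 0.41194378, -0.08272018,  1.98653828])}
{'time': 0.1, 'q': array([ 7.37961676e+01,  5.00766106e+00,  1.00392897e+01,  9.50986710e+01,
       -1.54571834e-03,  8.99989827e+01]), 'qd': array([-0.05275194, -0.18082101,  0.06598269,  0.08259964,  0.01729522,
       -0.1192138 ]), 'joint_efforts': array([-8.14825926e-04, -5.21561408e+01,  4.65655804e+01,  1.60869013e-02,
       -1.27670683e-05,  4.76156373e-06]), 'ee_pos': array([0.15343266, 0.52795932, 0.23065937]), 'tcp_rot': array([-1.79932958e+02,  1.54452695e-03,  1.63797187e+02]), 'wrist_force': array([-0.35624131, -0.14365993, -0.3716132 ]), 'torque': array([ 0.03067898, -0.00711342, -0.01818999]), 'grasp_force': 0.0, 'opening': 0.08532411930567718} {'fx': 371.64829954431775, 'fy': 371.64829954431775, 'cx': 319.61817416829456, 'cy': 237.8728302635325, 'tool_from_camera': array([[-1.19824290e-03, -9.52486302e-01, -3.04579070e-01,
         7.75292825e-02],
       [ 9.99999085e-01, -1.33232838e-03,  2.32395241e-04,
        -9.51652494e-04],
       [-6.27152623e-04, -3.04578513e-01,  9.52487027e-01,
        -1.43245350e-01],
       [ 0.00000000e+00,  0.00000000e+00,  0.00000000e+00,
         1.00000000e+00]])}
```

View pics/scene0.png

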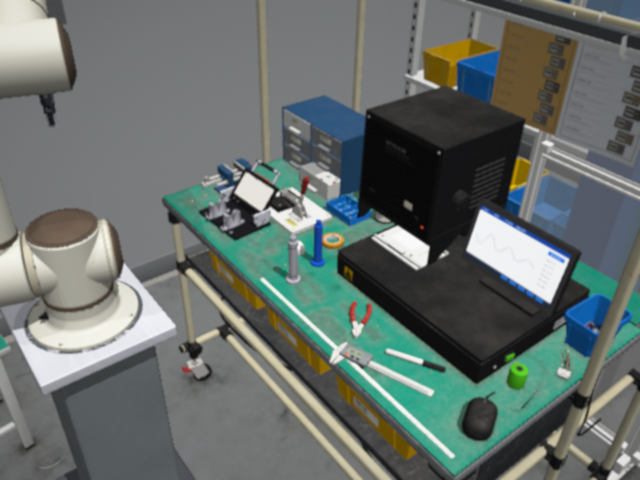

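View pics/side0.png

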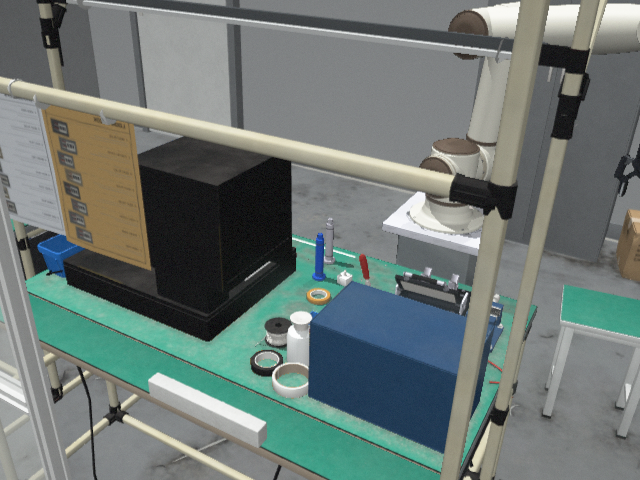

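Candidates for the pin are the grey steel pin (scene 294,258; side 329,240), the blue one (scene 318,244; side 320,257) and small grey shapes near the stand (scene 225,215). The description fits the grey steel one. I'll check it in a close crop.

```bash
cat > h.py <<'E'
import numpy as np, cv2
from scipy.spatial.transform import Rotation as R
from workcell import *
def ray(n,uv,o=None):
    c=get_calibration(n)
    x=np.array([(uv[0]-c['cx'])/c['fx'],(uv[1]-c['cy'])/c['fy']])
    if n!='wrist':
        M=cv2.Rodrigues(c['rvec'])[0]; return -M.T@c['tvec'], M.T@np.r_[x,1]
    r=np.linalg.norm(x); d=np.r_[x/max(r,1e-9)*np.sin(r),np.cos(r)]
    T=c['tool_from_camera']; W=R.from_euler('xyz',o['tcp_rot'],degrees=True).as_matrix()
    return W@T[:3,3]+o['ee_pos'], W@(T[:3,:3]@d)
def onz(n,uv,z,o=None):
    p,d=ray(n,uv,o); return p+d*(z-p[2])/d[2]
def tri(a,b):
    (p,d),(q,e)=a,b
    s=np.linalg.lstsq(np.c_[d,-e],q-p,rcond=None)[0]
    x,y=p+d*s[0],q+e*s[1]; return (x+y)/2,np.linalg.norm(x-y)
def proj(n,P,o=None):
    c=get_calibration(n)
    if n!='wrist':
        return cv2.projectPoints(np.float64(P).reshape(-1,3),c['rvec'],c['tvec'],np.array([[c['fx'],0,c['cx']],[0,c['fy'],c['cy']],[0,0,1.]]),None)[0].reshape(-1,2)
    T=c['tool_from_camera']; W=R.from_euler('xyz',o['tcp_rot'],degrees=True).as_matrix()
    out=[]
    for p in np.float64(P).reshape(-1,3):
        d=T[:3,:3].T@(W.T@(p-o['ee_pos'])-T[:3,3]); r=np.hypot(*d[:2]); out.append(d[:2]/r*np.arctan2(r,d[2])*c['fx']+[c['cx'],c['cy']])
    return np.array(out)
E
python3 - <<'E'
from h import *
s=cv2.imread('pics/scene0.png'); d=cv2.imread('pics/side0.png')
a=cv2.resize(s[150:300,190:350],None,fx=4,fy=4,interpolation=cv2.INTER_CUBIC)
cv2.imwrite('pics/c1.png',a)
print(onz('scene',(293.5,279),0), onz('scene',(235,215),0.01), onz('scene',(318,262),0))
print(tri(ray('scene',(294,236)),ray('side',(330,219))))
E
```

```text
[ 4.57544707e-01 -1.79364640e-01  1.11022302e-16] [0.48309631 0.14233648 0.01      ] [ 0.54875642 -0.15957672  0.        ]
(array([ 0.45786724, -0.18128224,  0.13129325]), np.float64(0.001476324731167423))
```

View pics/c1.png

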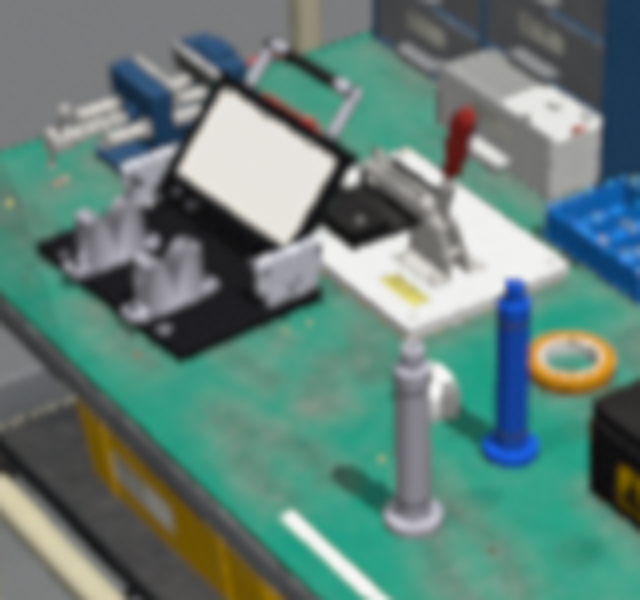

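View pics/wrist0.png

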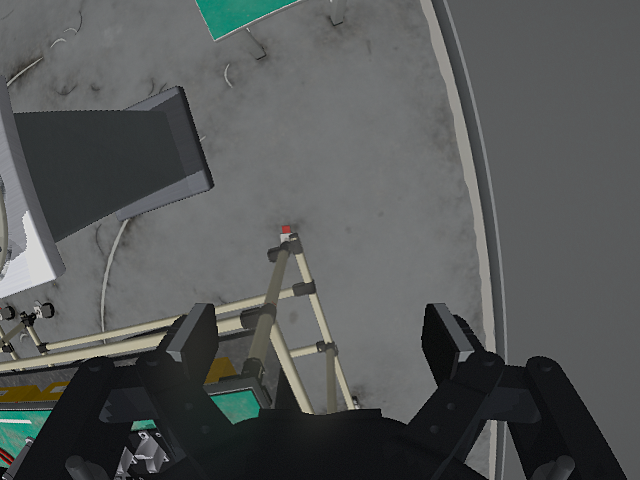

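The crop confirms the grey steel pin, with its flange at crop (413,515), i.e. scene (293,279). The blue look-alike stands behind it. The stand's plate corners are at crop (40,245), (183,357) and (322,295). The first wrist view shows only floor.

```bash
python3 - <<'E'
from h import *
f=lambda u,v:(190+u/4,150+v/4)
c=[onz('scene',f(*p),.012)[:2] for p in [(40,245),(183,357),(322,295)]]
print(c, np.linalg.norm(c[0]-c[1]),np.linalg.norm(c[2]-c[1]))
y=c[0]-c[1]; print('yaw of stand y',np.degrees(np.arctan2(y[1],y[0])))
y=y/np.linalg.norm(y); x=np.r_[y[1],-y[0]]; print('origin',(c[0]+c[1])/2+.03*x)
x2=c[2]-c[1];print('yaw x',np.degrees(np.arctan2(x2[1],x2[0])))
print('locblock',onz('scene',f(447,415),0),'tape',onz('scene',f(572,362),.01),'lever top',onz('scene',f(463,112),.158))
print('cutters',onz('scene',(360,320),0))
E
```

```text
[array([0.41131019, 0.21418513]), array([0.42203185, 0.03625653]), array([0.53809844, 0.04426716])] 0.17825134638376852 0.11634270341282034
yaw of stand y 93.44837195482148
origin [0.4466167  0.12702531]
yaw x 3.9481505602683824
locblock [ 5.35817718e-01 -1.06169229e-01 -1.11022302e-16] tape [ 0.63049762 -0.11785959  0.01      ] lever top [ 0.61555279 -0.01373279  0.158     ]
cutters [ 0.49429242 -0.39073736  0.        ]
```

Request:
servo_tool --pt "2.5 -4 1 -0.1" --pt "5 -8 2 -0.2" --pt "7.5 -12 3 -0.3" --pt "10 -16 4 -0.4" --pt "12.5 -20 5 -0.5" --pt "15 -24 5 -0.6" --pt "17.5 -28 5 -0.7" --pt "20 -31 5 -0.8" --pt "22 -34 5 -0.9" --pt "24 -37 5 -1.0" --pt "26 -40 5 -1.1" --pt "28 -43 5 -1.2" --pt "29 -46 5 -1.288" --pt "29 -46 5 -1.288" --claw 0

```text
time: 1.32
ee_pos: [0.4451, 0.0635, 0.2805]
tcp_rot: [-180.0, 0.1, 89.4]
wrist_force: [0.2, -0.4, 0.5]
opening: 0.0852
grasp_force: 0.0
```

```bash
python3 - <<'E'
from h import *
o=get_obs(); im=camera("wrist")[:,:,::-1]; cv2.imwrite("pics/w1.png",im); np.save('w1.npy',[o['ee_pos'],o['tcp_rot']])
print(o['ee_pos'],o['tcp_rot'],proj('wrist',[[.458,-.18,0],[.458,-.18,.132],[.4466,.127,.012]],o))
E
```

```text
[0.44510128 0.06352997 0.28053128] [-1.79963821e+02  8.33007740e-02  8.94362501e+01] [[330.74922587 363.19349247]
 [333.56330594 431.83588799]
 [320.3688154  134.86355281]]
```

View pics/w1.png

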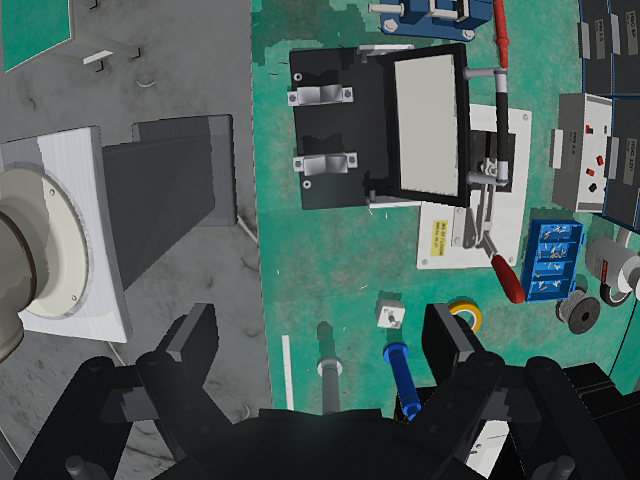

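The wrist view shows the stand plate's front corners at (291,51) and (303,209), the bar from (501,72) to (504,182), the pin's flange at (330,365), the blue pin at (397,350), the locating block at (390,312) and the red lever at (510,280).

```bash
python3 - <<'E'
from h import *
a=np.load('w1.npy'); o=dict(ee_pos=a[0],tcp_rot=a[1])
g=lambda u,v,z:onz('wrist',(u,v),z,o)
c0,c1=g(291,51,.012)[:2],g(303,209,.012)[:2]
print(c0,c1,np.linalg.norm(c0-c1)); y=(c0-c1)/np.linalg.norm(c0-c1); x=np.r_[y[1],-y[0]]
print('yaw',np.degrees(np.arctan2(x[1],x[0])),'origin',(c0+c1)/2+.03*x)
b0,b1=g(501,72,.1254),g(504,182,.1254); print('bar',b0,b1,(b0+b1)/2)
print('blocks',g(321,96,.03),g(325,163,.03))
print('pin',g(330,368,0.0),'blue',g(395,350,.0),'loc',g(390,322,0.0),'lever',g(515,298,.158))
from math import *
for yaw in (3.5,4.0):
  for org in ((.4466,.127),(.449,.127)):
    t=radians(yaw); X=np.r_[cos(t),sin(t)];Y=np.r_[-sin(t),cos(t)]
    print(yaw,org,'bar pred',np.array(org)+X*.1537)
    P=[np.r_[np.array(org)+X*u+Y*v,z] for u,v,z in [(-.03,.09,.012),(-.03,-.09,.012),(-.022,.036,.054),(.022,.036,.054),(-.022,-.036,.054),(.022,-.036,.054),(.1537,.05,.1254),(.1537,-.05,.1254)]]
    print(proj('wrist',P,o).round().tolist(),proj('scene',P).round(1).tolist())
E
```

```text
[0.41580949 0.22164377] [0.42594282 0.04336026] 0.17857126072999072
yaw 3.253094088140463 origin [0.45082781 0.13420442]
bar [0.60047598 0.19116772 0.1254    ] [0.60783397 0.09492396 0.1254    ] [0.60415498 0.14304584 0.1254    ]
blocks [0.4476827  0.16880845 0.03      ] [0.45116101 0.09758365 0.03      ]
pin [ 0.45697554 -0.18868465  0.        ] blue [ 0.54767843 -0.1604672   0.        ] loc [ 0.5369182 -0.1139575  0.       ] lever [ 0.61792851 -0.00246215  0.158     ]
3.5 (0.4466, 0.127) bar pred [0.60001332 0.13638316]
[[287.0, 57.0], [300.0, 216.0], [295.0, 102.0], [340.0, 99.0], [301.0, 174.0], [345.0, 171.0], [497.0, 77.0], [499.0, 191.0]] [[199.8, 211.1], [236.0, 239.4], [211.4, 205.5], [224.8, 200.2], [226.0, 216.5], [239.6, 211.0], [259.0, 161.6], [280.6, 175.0]]
3.5 (0.449, 0.127) bar pred [0.60241332 0.13638316]
[[289.0, 57.0], [302.0, 216.0], [298.0, 102.0], [343.0, 99.0], [303.0, 174.0], [347.0, 171.0], [500.0, 77.0], [501.0, 191.0]] [[200.6, 210.9], [236.7, 239.1], [212.1, 205.2], [225.5, 199.9], [226.8, 216.3], [240.3, 210.7], [259.7, 161.4], [281.3, 174.7]]
4.0 (0.4466, 0.127) bar pred [0.59992559 0.13772157]
[[286.0, 57.0], [301.0, 216.0], [295.0, 102.0], [340.0, 99.0], [301.0, 174.0], [345.0, 170.0], [497.0, 75.0], [499.0, 190.0]] [[199.6, 211.3], [236.3, 239.3], [211.3, 205.5], [224.7, 200.2], [226.2, 216.5], [239.6, 210.9], [258.6, 161.5], [280.4, 174.7]]
4.0 (0.449, 0.127) bar pred [0.60232559 0.13772157]
[[288.0, 57.0], [303.0, 216.0], [297.0, 102.0], [342.0, 99.0], [304.0, 174.0], [348.0, 170.0], [499.0, 76.0], [501.0, 190.0]] [[200.4, 211.0], [237.0, 239.0], [212.1, 205.3], [225.4, 199.9], [226.9, 216.2], [240.4, 210.6], [259.3, 161.2], [281.1, 174.5]]
```

Request:
servo_tool --pt "0.2 -3.5 0 0" --pt "0.4 -7 -1 0" --pt "0.6 -10.5 -2 0" --pt "0.8 -14 -3 0" --pt "1.0 -17.5 -4 0" --pt "1.2 -21 -5 0" --pt "1.3 -23.5 -6.5 0" --pt "1.4 -25 -8 0" --pt "1.4 -25 -8 0" --pt "1.4 -25 -8 0"

```text
time: 2.2
ee_pos: [0.457, -0.1813, 0.2006]
tcp_rot: [-179.9, -0.1, 90.0]
wrist_force: [-0.5, 0.4, 1.7]
opening: 0.0856
grasp_force: 0.0
```

```bash
python3 - <<'E'
from h import *
o=get_obs(); im=camera("wrist")[:,:,::-1]; cv2.imwrite("pics/w2.png",im); np.save('w2.npy',[o['ee_pos'],o['tcp_rot']])
cv2.imwrite("pics/w2c.png",im)
print(o['ee_pos'],o['tcp_rot'],proj('wrist',[[.4575,-.182,0],[.4575,-.182,.132],],o))
E
```

```text
[ 0.45700314 -0.1813404   0.20055033] [-1.79893933e+02 -6.12603328e-02  8.99816091e+01] [[320.39027283 205.79815754]
 [320.4324964  253.72795869]]
```

View pics/w2.png

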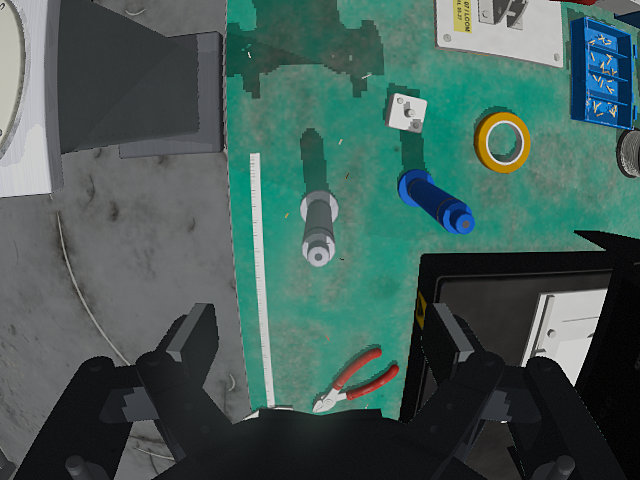

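The wrist view shows the pin's nose at (318,258) and its flange at (319,206), roughly as predicted. The blue pin's foot is at (415,188), and the machine's base edge is near column 420.

```bash
python3 - <<'E'
from h import *
a=np.load('w2.npy'); o=dict(ee_pos=a[0],tcp_rot=a[1])
print('nose',onz('wrist',(318.5,258),.132,o),'flange',onz('wrist',(319.5,205.5),.008,o))
for z in (0,.05,.09): print('box corner',onz('wrist',(420,255),z,o),onz('wrist',(408,400),z,o),onz('scene',(338,262),z))
print('tall',tri(ray('wrist',(576,232),o),ray('scene',(360,209))), onz('wrist',(415,188),0,o))
print('bluetop',onz('wrist',(465,225),.132,o))
E
```

```text
nose [ 0.45632028 -0.18477202  0.132     ] flange [ 0.45667681 -0.17991352  0.008     ]
box corner [ 0.55814539 -0.23214327  0.        ] [ 0.56669403 -0.42629897  0.        ] [ 0.59049891 -0.18982823  0.        ]
box corner [ 0.54351216 -0.2135867   0.05      ] [ 0.55081782 -0.37951215  0.05      ] [ 0.54799951 -0.24014794  0.05      ]
box corner [ 0.53180557 -0.19874144  0.09      ] [ 0.53811686 -0.3420827   0.09      ] [ 0.51399999 -0.28040371  0.09      ]
tall (array([ 0.66161   , -0.17418696,  0.11931104]), np.float64(0.01774749977405794)) [ 0.54803438 -0.16390881  0.        ]
bluetop [ 0.54764977 -0.1635692   0.132     ]
```

Request:
servo_tool --pt "0 -0.2 -2 0" --pt "0 -0.2 -4 0" --pt "0 -0.2 -6 0" --pt "0 -0.2 -8 0" --pt "0 -0.2 -10 0" --pt "0 -0.2 -11.5 0" --pt "0 -0.2 -12.7 0" --pt "0 -0.2 -13.3 0" --pt "0 -0.2 -13.3 0" --pt "0 -0.2 -13.3 0" --claw 0.45

```text
time: 3.08
ee_pos: [0.4579, -0.1835, 0.0691]
tcp_rot: [180.0, 0.0, 90.0]
wrist_force: [0.2, -1.1, 0.1]
opening: 0.0469
grasp_force: 0.0
```

Request:
servo_tool --pt "0 0 0 0" --pt "0 0 0 0" --pt "0 0 0 0" --pt "0 0 0 0" --pt "0 0 0 0" --pt "0 0 0 0" --pt "0 0 0 0" --claw 1 --force 20

```text
time: 3.67
ee_pos: [0.4579, -0.1841, 0.0693]
tcp_rot: [179.9, 0.0, 90.0]
wrist_force: [-1.2, 0.3, 6.8]
opening: 0.0216
grasp_force: 20.6
```

Request:
servo_tool --pt "0 0.4 0.02 0" --pt "0 0.8 0.05 0" --pt "0 1.2 0.1 0" --pt "0 1.6 0.13 0" --pt "0 2.3 0.1 0" --pt "0 3.05 0.05 0" --pt "0 3.8 -0.08 0" --pt "0 4.55 -0.3 0" --pt "0 5.3 -0.6 0" --pt "0 5.95 -0.9 0" --pt "0 6.6 -1.3 0" --pt "0 7.2 -1.7 0" --pt "0 7.2 -1.7 0"

```text
time: 4.75
ee_pos: [0.4572, -0.1104, 0.0502]
tcp_rot: [-179.9, -0.1, 90.1]
wrist_force: [1.1, 1.9, 3.2]
opening: 0.0217
grasp_force: 20.0
```

```bash
python3 - <<'E'
from h import *
o=get_obs(); im=camera("wrist")[:,:,::-1]; s=camera("scene")[:,:,::-1]
a=cv2.resize(s[190:310,240:360],(480,480),interpolation=cv2.INTER_CUBIC)
cv2.imwrite("pics/w3.png",np.hstack([cv2.resize(im[150:450,160:480],(320,300)),a[:300]*0+a[90:390]]))
print(o['ee_pos'],o['wrist_force'],o['opening'])
E
```

```text
[ 0.45716148 -0.11037284  0.05024517] [1.06827575 1.93678165 3.15491753] 0.021665832129183996
```

View pics/w3.png

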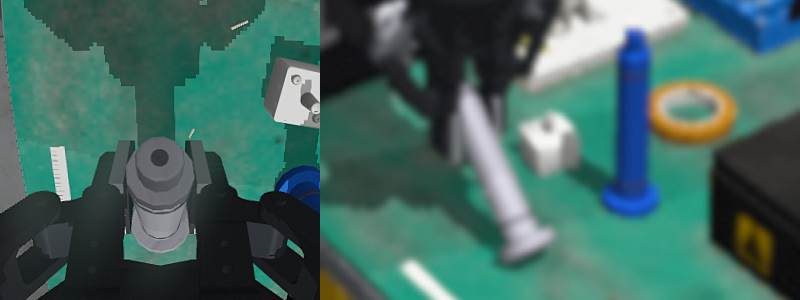

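The scene crop shows the pin tilting cleanly, about 45–50°, with its flange edge on the table. I'll continue.

Request:
servo_tool --pt "0 0.6 -0.5 0" --pt "0 1.1 -1.0 0" --pt "0 1.6 -1.6 0" --pt "0 2.0 -2.25 0" --pt "0 2.4 -2.9 0" --pt "0 2.75 -3.6 0" --pt "0 2.85 -3.9 0" --pt "0 2.95 -4.2 0" --pt "0 2.95 -4.2 0" --pt "0 2.95 -4.2 0"

```text
time: 5.68
ee_pos: [0.4572, -0.0825, 0.009]
tcp_rot: [-180.0, 0.0, 90.0]
wrist_force: [-0.1, 1.9, 0.1]
opening: 0.0212
grasp_force: 19.6
```

```bash
python3 - <<'E'
from h import *
o=get_obs(); im=camera("wrist")[:,:,::-1]; s=camera("scene")[:,:,::-1]
a=cv2.resize(s[200:275,240:360],(480,300),interpolation=cv2.INTER_CUBIC)
cv2.imwrite("pics/w4.png",np.hstack([im[150:450,160:480],a]))
print(o['ee_pos'],o['wrist_force'],o['opening'])
E
```

```text
[ 0.45717848 -0.08246018  0.009001  ] [-0.06977443  1.93281169  0.05234096] 0.021178628034131276
```

View pics/w4.png

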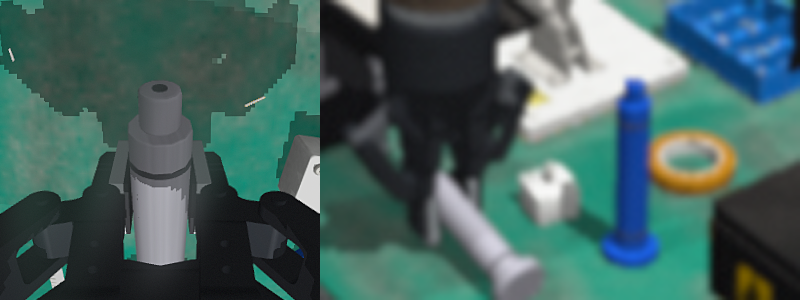

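Request:
servo_tool --pt "0 0.05 -0.25 0" --pt "0 0.1 -0.5 0" --pt "0 0.1 -0.5 0" --pt "0 0.1 -0.5 0"

```text
time: 6.12
ee_pos: [0.4575, -0.0814, 0.0042]
tcp_rot: [-180.0, 0.0, 90.0]
wrist_force: [0.0, 0.5, 0.2]
opening: 0.0209
grasp_force: 19.6
```

Request:
servo_tool --pt "0 0 0 0" --pt "0 0 0 0" --pt "0 0 0 0" --pt "0 0 0 0" --pt "0 0 0 0" --pt "0 0 0 0" --pt "0 -0.6 0 0" --pt "0 -1.2 0 0" --pt "0 -1.8 0 0" --pt "0 -2.3 0 0" --pt "0 -2.3 0 0" --pt "0 -2.3 0 0" --claw 0.6

```text
time: 7.12
ee_pos: [0.4574, -0.1048, 0.0042]
tcp_rot: [-180.0, -0.0, 89.9]
wrist_force: [-0.3, 1.5, -0.8]
opening: 0.0342
grasp_force: 0.0
```

Request:
servo_tool --pt "0 0 0 0" --pt "0 0 0 0" --pt "0 0 0 0" --pt "0 0 0 0" --pt "0 0 0 0" --pt "0 0 0 0" --pt "0 0 0 0" --claw 1 --force 30

```text
time: 7.7
ee_pos: [0.4575, -0.1043, 0.0044]
tcp_rot: [180.0, 0.0, 90.0]
wrist_force: [0.1, -2.0, 1.2]
opening: 0.0211
grasp_force: 29.3
```

```bash
python3 - <<'E'
from h import *
o=get_obs(); im=camera("wrist")[:,:,::-1]; np.save('w5.npy',[o['ee_pos'],o['tcp_rot']])
a=cv2.resize(im[150:450,160:480],None,fx=2,fy=2)
cv2.imwrite("pics/w5.png",a)
print(o['ee_pos'],o['wrist_force'],o['opening'])
E
```

```text
[ 0.45747422 -0.10434687  0.00435198] [ 0.09169429 -2.03386643  1.19989512] 0.021099999532355824
```

View pics/w5.png

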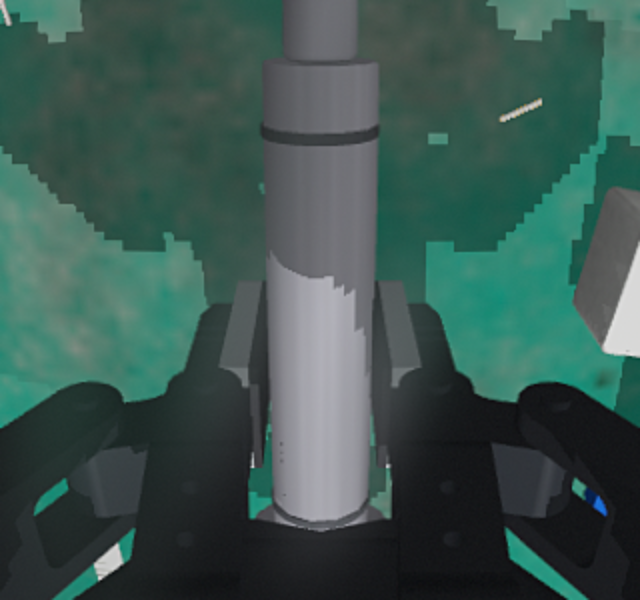

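The pin lies straight along world y in the grip. Its body's end shoulder is at full-image (320,181) and the flange's edge at about (320,412).

```bash
python3 - <<'E'
from h import *
a=np.load('w5.npy'); o=dict(ee_pos=a[0],tcp_rot=a[1])
for z in(.022,.025): print(onz('wrist',(320,181),z,o),onz('wrist',(320,412),z,o))
E
```

```text
[ 0.45779591 -0.04711713  0.022     ] [ 0.45772204 -0.15100929  0.022     ]
[ 0.45779314 -0.04664499  0.025     ] [ 0.45772103 -0.1480554   0.025     ]
```

Request:
servo_tool --pt "0 0 1 0" --pt "0 0 2.5 0" --pt "0 0 5 0" --pt "0 0 8 0" --pt "0 2 11 0.01" --pt "0 4.5 14 0.02" --pt "0 7 15 0.03" --pt "0 7 15 0.04" --pt "0 7 15 0.06" --pt "0 7 15 0.06" --pt "0 7 15 0.06"

```text
time: 8.67
ee_pos: [0.4569, -0.0348, 0.1534]
tcp_rot: [-179.9, -0.0, 93.4]
wrist_force: [-0.3, -0.0, -3.5]
opening: 0.0208
grasp_force: 30.0
```

Request:
servo_tool --pt "0 2.5 1 0" --pt "0 5 2 0" --pt "0 7.5 3 0" --pt "0 10 4 0" --pt "0 12.5 4 0" --pt "0 12.5 4 0" --pt "0 12.5 4 0" --pt "0 12.5 4 0"

```text
time: 9.33
ee_pos: [0.4572, 0.0899, 0.1935]
tcp_rot: [-179.9, 0.0, 93.4]
wrist_force: [0.2, -0.9, -3.5]
opening: 0.02
grasp_force: 30.0
```

```bash
python3 - <<'E'
from h import *
o=get_obs(); im=camera("wrist")[:,:,::-1]; np.save('w6.npy',[o['ee_pos'],o['tcp_rot']])
cv2.imwrite("pics/w6.png",im)
print(o['ee_pos'],o['tcp_rot'],o['opening'])
E
```

```text
[0.45724226 0.0899424  0.19353293] [-1.79914998e+02  2.49238270e-02  9.34056462e+01] 0.020024228087678342
```

View pics/w6.png

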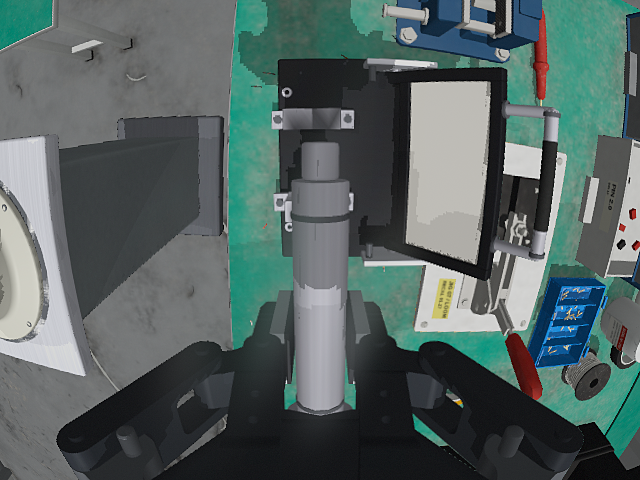

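The pin is level and straight in the grip. The stand's plate corners are at (278,59) and (282,256), the left block's feet bolts at (277,120) and (348,119), the right front bolt at (279,204), and the bar ends at (552,110) and (541,262). The picture allowance is used up, so from here I use numbers only.

```bash
python3 - <<'E'
from h import *
a=np.load('w6.npy'); o=dict(ee_pos=a[0],tcp_rot=a[1])
im=cv2.imread('pics/w6.png'); g=im.max(2)
# bar sleeve: dark strip cols 535-560
g_=lambda u,v,z:onz('wrist',(u,v),z,o)
c0,c1=g_(278,59,.012)[:2],g_(282,256,.012)[:2]
y=(c0-c1)/np.linalg.norm(c0-c1); x=np.r_[y[1],-y[0]]
print(c0,c1,np.linalg.norm(c0-c1),'yaw',np.degrees(np.arctan2(x[1],x[0])),'origin',(c0+c1)/2+.03*x)
print('bolts',g_(277,120,.018),g_(348,119,.018),g_(279,204,.018))
b0,b1=g_(552,110,.1254),g_(541,262,.1254); print('bar',b0,b1,(b0+b1)/2,np.linalg.norm(b0-b1))
print('pin',g_(321,182,.21),g_(321,410,.21),g_(321,142,.21))
# edges along block rows
for v in (112,119,126): print(v, im[v,265:365:2].max(1).tolist())
for u in (285,300,325,338): print(u, im[90:150:2,u].max(1).tolist())
# compare with w1
E
```

```text
[0.41366766 0.22168044] [0.42450472 0.04333551] 0.1786738767284661 yaw 3.477280912702339 origin [0.44903096 0.13432756]
bolts [0.41637773 0.16762495 0.018     ] [0.47631103 0.17173556 0.018     ] [0.42097598 0.09427249 0.018     ]
bar [0.59979372 0.19365775 0.1254    ] [0.61156809 0.09081964 0.1254    ] [0.6056809  0.14223869 0.1254    ] 0.10350996158016804
pin [0.45450972 0.14657045 0.21      ] [0.46067582 0.04355569 0.21      ] [0.45369719 0.16035401 0.21      ]
112 [154, 154, 154, 140, 203, 204, 209, 205, 208, 117, 132, 127, 124, 124, 123, 124, 125, 123, 123, 125, 128, 126, 127, 126, 68, 72, 77, 85, 89, 93, 101, 103, 102, 99, 91, 87, 78, 99, 200, 182, 187, 183, 183, 184, 181, 41, 51, 52, 52, 51]
119 [151, 151, 154, 129, 126, 108, 110, 109, 91, 138, 129, 115, 104, 104, 101, 99, 100, 100, 99, 102, 104, 105, 111, 109, 69, 70, 71, 70, 71, 77, 82, 88, 88, 83, 74, 86, 99, 117, 178, 146, 95, 99, 99, 115, 184, 42, 46, 47, 51, 49]
126 [152, 153, 154, 157, 200, 196, 204, 200, 206, 135, 130, 114, 102, 90, 76, 77, 76, 76, 78, 83, 86, 88, 90, 91, 73, 71, 73, 71, 70, 69, 68, 70, 71, 80, 92, 105, 116, 131, 170, 184, 188, 182, 185, 182, 165, 46, 50, 54, 52, 53]
285 [95, 22, 106, 118, 23, 28, 27, 29, 26, 56, 138, 132, 129, 128, 129, 128, 127, 128, 130, 136, 56, 50, 51, 53, 52, 53, 51, 52, 54, 54]
300 [33, 32, 32, 33, 33, 30, 30, 30, 28, 93, 131, 125, 118, 112, 104, 96, 88, 84, 77, 77, 27, 26, 49, 53, 55, 29, 29, 44, 57, 33]
325 [33, 34, 32, 34, 34, 31, 33, 34, 32, 88, 105, 101, 94, 89, 87, 80, 74, 69, 68, 73, 44, 51, 51, 51, 43, 38, 96, 132, 130, 130]
338 [37, 37, 36, 37, 33, 36, 38, 37, 36, 74, 81, 87, 92, 98, 102, 107, 113, 114, 121, 137, 44, 56, 56, 59, 58, 58, 57, 82, 98, 102]
```

```bash
python3 - <<'E'
from h import *
a=np.load('w6.npy'); o=dict(ee_pos=a[0],tcp_rot=a[1])
p=onz('wrist',(313,119),.041,o); print('V bottom',p, 'tops',onz('wrist',(283.5,119),.054,o),onz('wrist',(341,119),.054,o))
for v in (110,114,122,127):
    im=cv2.imread('pics/w6.png'); d=np.diff(im[v,295:330].max(1).astype(int)); print(v,295+np.argmax(abs(d)),d[np.argmax(abs(d))])
print('top y',onz('wrist',(300,108.5),.054,o),onz('wrist',(300,129.5),.054,o))
print(get_obs()['ee_pos'])
E
```

```text
V bottom [0.44726708 0.16961712 0.041     ] tops [0.42539431 0.16847699 0.054     ] [0.46843759 0.17080365 0.054     ]
110 311 -52
114 311 -35
122 311 -16
127 311 -9
top y [0.43736665 0.17699177 0.054     ] [0.43821752 0.16101646 0.054     ]
[0.45728844 0.08968664 0.19363757]
```

Request:
servo_tool --pt "-0.4 2 0 0" --pt "-0.8 4 -1 0" --pt "-0.8 4 -3 0" --pt "-0.8 4 -5 0" --pt "-0.8 4 -7 0" --pt "-0.8 4 -9 0" --pt "-0.8 4 -11 0" --pt "-0.8 4 -12.5 0" --pt "-0.8 4 -13.3 0" --pt "-0.8 4 -13.3 0" --pt "-0.8 4 -13.3 0"

```text
time: 10.3
ee_pos: [0.4495, 0.13, 0.0615]
tcp_rot: [-180.0, 0.0, 93.4]
wrist_force: [-0.5, 0.6, -3.4]
opening: 0.0207
grasp_force: 29.9
```

Request:
servo_tool --pt "0 0 -0.15 0" --pt "0 0 -0.3 0" --pt "0 0 -0.45 0" --pt "0 0 -0.6 0" --pt "0 0 -0.7 0" --pt "0 0 -0.8 0" --pt "0 0 -0.9 0" --pt "0 0 -0.9 0"

```text
time: 10.97
ee_pos: [0.4493, 0.1306, 0.052]
tcp_rot: [-180.0, 0.0, 93.4]
wrist_force: [0.4, 0.2, -3.4]
opening: 0.0209
grasp_force: 29.9
```

Request:
servo_tool --pt "0 0 -0.1 0" --pt "0 0 -0.2 0" --pt "0 0 -0.3 0" --pt "0 0 -0.3 0" --force 20

```text
time: 11.3
ee_pos: [0.4494, 0.1307, 0.0494]
tcp_rot: [180.0, -0.0, 93.4]
wrist_force: [-2.0, -0.6, 0.8]
opening: 0.0206
grasp_force: 30.4
```

Request:
servo_tool --pt "0 0 -0.1 0" --pt "0 0 -0.2 0" --pt "0 0 -0.2 0"

```text
time: 11.55
ee_pos: [0.4494, 0.1305, 0.0475]
tcp_rot: [180.0, 0.0, 93.4]
wrist_force: [-3.6, -3.0, 2.8]
opening: 0.0205
grasp_force: 30.8
```

Request:
servo_tool --pt "0 0 -0.05 0" --pt "0 0 -0.1 0" --pt "0 0 -0.1 0"

```text
time: 11.8
ee_pos: [0.4494, 0.1305, 0.0473]
tcp_rot: [180.0, 0.0, 93.4]
wrist_force: [-7.2, -3.6, 11.7]
opening: 0.0208
grasp_force: 31.7
```

Request:
servo_tool --pt "-0.04 0 0 0" --pt "-0.06 0 0.03 0" --pt "-0.06 0 0.05 0" --pt "-0.06 0 0.05 0"

```text
time: 12.13
ee_pos: [0.4491, 0.1306, 0.0471]
tcp_rot: [180.0, 0.0, 93.4]
wrist_force: [-2.6, -3.0, 6.0]
opening: 0.0206
grasp_force: 30.9
```

Request:
servo_tool --pt "0 0 0 0" --pt "0 0 0 0" --pt "0 0 0 0" --pt "0 0 0 0" --pt "0 0 0 0" --pt "0 0 0 0" --pt "0 0 0 0" --claw 0.55

```text
time: 12.72
ee_pos: [0.4489, 0.1307, 0.0467]
tcp_rot: [-180.0, 0.0, 93.4]
wrist_force: [-0.5, 0.1, 0.3]
opening: 0.0383
grasp_force: 0.0
```

Request:
servo_tool --pt "0 0 0.5 0" --pt "0 0 1.5 0" --pt "0 0 3 0" --pt "0 0 5 0" --pt "0 0 7.5 0" --pt "0 0 10 0" --pt "0 0 12 0" --pt "0 -2 14 0" --pt "0 -4 14 0" --pt "0 -4 14 0" --pt "0 -4 14 0" --pt "0 -4 14 0"

```text
time: 13.72
ee_pos: [0.4488, 0.0908, 0.187]
tcp_rot: [180.0, -0.0, 93.4]
wrist_force: [-0.7, 0.5, -0.9]
opening: 0.0383
grasp_force: 0.0
```

```bash
python3 - <<'E'
from h import *
o=get_obs(); im=camera("wrist")[:,:,::-1]; np.save('w7.npy',[o['ee_pos'],o['tcp_rot']]); cv2.imwrite("pics/w7.png",im)
s=camera("scene")[:,:,::-1]; cv2.imwrite('pics/s7.png',s)
print(o['ee_pos'],o['tcp_rot'])
org=np.r_[.449,.1335,0]; t=np.radians(3.45); M=np.array([[np.cos(t),-np.sin(t),0],[np.sin(t),np.cos(t),0],[0,0,1]])
P=lambda *p:org+M@np.array(p)
print(proj('wrist',[P(0,.055,.057),P(0,-.055,.057),P(0,.069,.057),P(0,-.063,.057),P(-.011,0,.057),P(.011,0,.057)],o).round(1).tolist())
# profile along predicted pin axis (top line) and across at several y
def val(p): 
    u,v=proj('wrist',[p],o)[0]; return int(cv2.cvtColor(np.ascontiguousarray(im),cv2.COLOR_BGR2GRAY)[int(round(v)),int(round(u))]) if 0<=u<640 and 0<=v<480 else -1
for yy in np.arange(-.085,.09,.01): print('%.3f'%yy,[val(P(xx,yy,.057)) for xx in np.arange(-.026,.0261,.002)])
E
```

```text
[0.44884587 0.09082184 0.1870461 ] [ 1.79988723e+02 -1.53199881e-02  9.34090579e+01]
[[323.0, 95.1], [323.0, 240.5], [323.0, 76.2], [323.0, 250.3], [308.1, 169.6], [338.0, 169.6]]
-0.085 [116, 118, 115, 115, 116, 118, 121, 121, 115, 116, 116, 110, 112, 113, 115, 114, 113, 116, 118, 121, 126, 121, 126, 123, 121, 126, 127]
-0.075 [115, 116, 114, 117, 116, 116, 118, 116, 119, 116, 119, 121, 119, 117, 117, 120, 120, 122, 121, 122, 126, 118, 120, 118, 122, 122, 118]
-0.065 [81, 84, 83, 83, 97, 134, 144, 156, 157, 171, 169, 177, 189, 196, 196, 197, 189, 183, 178, 165, 156, 145, 52, 55, 57, 57, 57]
-0.055 [112, 83, 84, 84, 85, 95, 98, 94, 100, 160, 164, 186, 186, 187, 189, 178, 160, 108, 93, 80, 87, 53, 54, 53, 53, 54, 54]
-0.045 [94, 75, 201, 176, 199, 147, 83, 84, 82, 144, 161, 184, 187, 187, 189, 178, 160, 142, 64, 57, 55, 52, 52, 52, 52, 50, 55]
-0.035 [72, 72, 65, 182, 165, 150, 142, 143, 129, 148, 164, 176, 182, 182, 183, 175, 169, 149, 122, 133, 126, 94, 121, 147, 36, 37, 37]
-0.025 [94, 113, 184, 92, 98, 100, 102, 104, 131, 144, 163, 176, 180, 182, 183, 174, 172, 151, 122, 74, 75, 8
[... 685 characters left out ...]
45, 140, 140, 115, 151, 168, 177, 182, 184, 186, 178, 177, 161, 117, 95, 81, 78, 97, 107, 181, 87, 92]
0.045 [4, 28, 78, 73, 75, 80, 83, 83, 118, 152, 169, 176, 183, 183, 187, 155, 175, 118, 90, 66, 61, 56, 50, 46, 34, 35, 33]
0.055 [10, 5, 211, 88, 144, 27, 29, 29, 28, 30, 97, 113, 123, 119, 114, 109, 82, 32, 32, 35, 36, 35, 36, 36, 50, 49, 50]
0.065 [22, 30, 30, 46, 44, 45, 43, 45, 28, 31, 99, 110, 127, 128, 123, 119, 100, 32, 35, 35, 33, 36, 35, 36, 36, 36, 38]
0.075 [15, 30, 30, 31, 31, 29, 30, 29, 30, 30, 30, 30, 30, 31, 34, 33, 31, 29, 30, 33, 32, 34, 34, 34, 34, 36, 34]
0.085 [89, 83, 84, 82, 80, 79, 81, 82, 83, 79, 78, 81, 83, 80, 88, 84, 84, 82, 86, 86, 85, 83, 81, 51, 108, 100, 85]
```

```bash
python3 - <<'E'
from h import *
a=np.load('w7.npy'); o=dict(ee_pos=a[0],tcp_rot=a[1])
print('cab',tri(ray('scene',(331,134)),ray('side',(345,284))),tri(ray('scene',(283,106)),ray('side',(490,322))))
im=cv2.imread('pics/w7.png'); g=cv2.cvtColor(im,cv2.COLOR_BGR2GRAY)
# dark sleeve of the bar near its middle
org=np.r_[.449,.1335,0]; t=np.radians(3.45); M=np.array([[np.cos(t),-np.sin(t),0],[np.sin(t),np.cos(t),0],[0,0,1]])
for yy in (-.025,-.01,0.,.01,.025):
    r=[]
    for xx in np.arange(.135,.1751,.002):
        u,v=proj('wrist',[org+M@np.r_[xx,yy,.1254]],o)[0]; r.append(int(g[int(round(v)),int(round(u))]))
    print(yy,r)
E
```

```text
cab (array([0.7886298 , 0.06290594, 0.19461266]), np.float64(0.05186988683604399)) (array([0.78826033, 0.3414443 , 0.19304286]), np.float64(0.0008166629583784625))
-0.025 [189, 196, 42, 59, 61, 51, 49, 18, 31, 39, 42, 46, 39, 204, 125, 123, 118, 115, 123, 115, 123]
-0.01 [50, 50, 50, 49, 50, 50, 54, 20, 30, 36, 38, 45, 41, 238, 114, 120, 126, 122, 128, 115, 118]
0.0 [49, 49, 50, 86, 69, 50, 61, 19, 31, 37, 41, 46, 44, 229, 209, 131, 135, 135, 127, 136, 125]
0.01 [205, 207, 208, 206, 206, 207, 234, 8, 31, 33, 42, 47, 40, 233, 212, 131, 135, 134, 140, 132, 127]
0.025 [209, 206, 209, 214, 208, 216, 220, 11, 29, 34, 41, 45, 43, 119, 130, 130, 128, 136, 125, 126, 128]
```

Request:
servo_tool --pt "1 0.5 1 0" --pt "3.5 1.5 2 0" --pt "6.5 2.5 2 0" --pt "9.5 3.5 2 0" --pt "12 4.3 2 0" --pt "14 5 2 0" --pt "15.3 5.2 1 0" --pt "15.35 5.2 -1 0" --pt "15.35 5.2 -3 0" --pt "15.35 5.2 -5 0" --pt "15.35 5.2 -6.5 0" --pt "15.35 5.2 -7.3 0" --pt "15.35 5.2 -7.3 0" --pt "15.35 5.2 -7.3 0"

```text
time: 14.98
ee_pos: [0.6022, 0.143, 0.1139]
tcp_rot: [-180.0, 0.0, 93.5]
wrist_force: [0.3, 0.6, 0.3]
opening: 0.038
grasp_force: 0.0
```

Request:
servo_tool --pt "0 0 0 0" --pt "0 0 0 0" --pt "0 0 0 0" --pt "0 0 0 0" --pt "0 0 0 0" --pt "0 0 0 0" --pt "0 0 0 0" --pt "0 0 0 0" --claw 1 --force 30

```text
time: 15.65
ee_pos: [0.602, 0.1428, 0.1151]
tcp_rot: [180.0, -0.0, 93.4]
wrist_force: [-5.8, 0.3, 5.5]
opening: 0.0087
grasp_force: 29.6
```

Request:
servo_tool --pt "-0.25 -0.01 0.2 0" --pt "-0.5 -0.03 0.4 0" --pt "-1.03 -0.06 0.79 0" --pt "-1.6 -0.1 1.14 0" --pt "-2.14 -0.13 1.47 0" --pt "-2.7 -0.16 1.76 0" --pt "-3.3 -0.2 2.03 0" --pt "-3.9 -0.23 2.27 0" --pt "-4.5 -0.27 2.48 0" --pt "-4.5 -0.27 2.48 0" --pt "-4.5 -0.27 2.48 0"

```text
time: 16.57
ee_pos: [0.5574, 0.1399, 0.1398]
tcp_rot: [179.9, -0.0, 93.4]
wrist_force: [3.7, 0.0, 8.0]
opening: 0.0086
grasp_force: 31.0
```

Request:
servo_tool --pt "-0.4 -0.02 0.1 0" --pt "-0.8 -0.05 0.2 0" --pt "-1.25 -0.08 0.31 0" --pt "-1.7 -0.1 0.39 0" --pt "-2.15 -0.13 0.46 0" --pt "-2.55 -0.15 0.51 0" --pt "-2.95 -0.18 0.54 0" --pt "-3.3 -0.2 0.56 0" --pt "-3.6 -0.21 0.57 0" --pt "-3.83 -0.23 0.58 0" --pt "-3.83 -0.23 0.58 0" --pt "-3.83 -0.23 0.58 0"

```text
time: 17.57
ee_pos: [0.5187, 0.1374, 0.1444]
tcp_rot: [-180.0, 0.0, 93.4]
wrist_force: [0.5, -2.5, 4.6]
opening: 0.009
grasp_force: 31.8
```

```bash
python3 - <<'E'
from h import *
o=get_obs(); im=camera("wrist")[:,:,::-1]; cv2.imwrite("pics/w8.png",im); cv2.imwrite('pics/s8.png',camera('scene')[:,:,::-1]); cv2.imwrite('pics/d8.png',camera('side')[:,:,::-1])
s8=cv2.imread('pics/s8.png').astype(int); s7=cv2.imread('pics/s7.png').astype(int)
print(o['ee_pos'],o['wrist_force'],o['torque'])
g=cv2.cvtColor(im.copy(),cv2.COLOR_BGR2GRAY)
org=np.r_[.449,.1335,0]; t=np.radians(3.45); M=np.array([[np.cos(t),-np.sin(t),0],[np.sin(t),np.cos(t),0],[0,0,1]])
# bar end left of gripper, seen from the wrist: bar y .025-.045 at z .156, arms
for z,ys in ((.156,(-.046,-.04,.02,.03,.04,.046)),(.117,(-.07,.04,.06,.07))):
  for yy in ys:
    r=[]
    for xx in np.arange(.05,.0901,.002):
        u,v=proj('wrist',[org+M@np.r_[xx,yy,z]],o)[0]; r.append(int(g[int(round(v)),int(round(u))]) if 0<=u<640 and 0<=v<480 else -1)
    print(z,yy,r)
E
```

```text
[0.51870973 0.13741819 0.14435212] [ 0.49271903 -2.54615305  4.62006336] [-0.4544504  -0.19721833  0.01828327]
0.156 -0.046 [27, 27, 28, 27, 29, 30, 131, 80, 123, 162, 181, 164, 142, 70, 128, 34, 29, 29, 27, 28, 26]
0.156 -0.04 [26, 27, 26, 26, 28, 50, 125, 115, 128, 164, 181, 165, 144, 113, 117, 38, 32, 34, 32, 28, 30]
0.156 0.02 [90, 198, 65, 69, 68, 64, 65, 64, 43, 43, 42, 42, 37, 60, 61, 44, 129, 125, 123, 121, 219]
0.156 0.03 [54, 62, 64, 65, 66, 67, 69, 67, 104, 117, 130, 128, 131, 58, 57, 36, 121, 123, 124, 126, 172]
0.156 0.04 [48, 56, 58, 60, 60, 62, 63, 64, 101, 117, 129, 127, 119, 59, 57, 42, 124, 127, 135, 130, 98]
0.156 0.046 [47, 54, 54, 55, 56, 57, 60, 54, 62, 67, 71, 73, 69, 58, 58, 31, 121, 118, 128, 120, 130]
0.117 -0.07 [25, 27, 29, 29, 42, 118, 119, 106, 146, 168, 180, 168, 155, 121, 120, 87, 41, 38, 37, 37, 36]
0.117 0.04 [53, 54, 56, 56, 58, 59, 52, 56, 89, 105, 111, 107, 93, 62, 58, 58, 57, 120, 120, 119, 122]
0.117 0.06 [49, 49, 47, 48, 49, 49, 52, 29, 36, 40, 41, 40, 42, 57, 56, 55, 55, 122, 119, 118, 117]
0.117 0.07 [46, 61, 55, 45, 35, 28, 24, 28, 31, 36, 36, 36, 39, 41, 39, 42, 52, 120, 120, 122, 114]
```

```bash
python3 - <<'E'
from workcell import *
print(job_done())
E
```

```text
the job is handed in; nothing more can be done
None
```

The pin lies in both Vs with its flange free at the right-hand end, and the flap is held upright at its balance point with the bar still gripped. I handed the job in at about 18 s; the last checks were wrist-camera measurements and force readings, since the 10-picture viewing limit was already used up.

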